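# Show which ornament goes back on the gilt frame

## Robot

A 6-joint arm with a two-finger parallel gripper is mounted at the origin on the work surface. World frame = base frame: x ahead of the robot, y to its left, z up, the work surface at z = 0. Lengths are in m, angles in degrees, forces in N, time in s.
With the tool pointing down it reaches from about 0.35 to 1 m from the base axis. Payload 7.1 kg.
Tool frame: the origin (TCP) lies between the finger pads; the fingertips stand 22 mm ahead of it and the grasp point (between the pads) lies 3 mm ahead of it (robot.nose_length is the distance from the TCP to the fingertips, in m); z points along the fingers, y is the line along which they close (so a half turn about z gives the same grasp; the last joint's range is limited). The gripper opens to 85 mm and grips with 20 to 120 N. Pads are 22 mm wide; open, the fingers measure 114 mm over their backs; the gripper's body (76 mm by 85 mm) begins 54 mm behind the grasp point. The pads swing forward as they close: fully open they stand 13 mm farther back than shut.
Start: joints at [-71.677, 24.242, 93.386, -0, 62.372, -1.089], TCP at [0.208, -0.589, 0.253] pointing down, gripper open.
Joint ranges: [-172.04, 172.04], [-51.8, 120.97], [4.93, 147.93], [-75.15, 255.16], [6.16, 154.13], [-145.62, 145.62]. Speed limits (degrees/s): [136.94, 136.94, 172.46, 180, 180, 180].

## Interface

Orientations are given as a 3x3 rotation matrix whose columns are the frame's x, y, z axes.
In Python, from cell import robot, eyes, hand_in gives the robot as it stands.
- The arm moves only by the tool carry_out, never from a script. Its argument "targets" is a list of rows, each a list of 7 numbers: the shift along the world's x, y, z as a fraction of full scale, then the turn, a rotation vector about the world's x, y, z as a fraction of full scale, then the closure, from -1 (fully open) to 1 (shut), so that 0 is half open. A call has 1 to 12 rows; each row is the pose to reach, as a shift and turn from the pose commanded when the call began; what a row does not reach only later rows make up. Full scale, the value 1, is 500 mm for a shift and 0.5 rad for a turn. A row lasts 1/10 s, in which the tool goes at most 50 mm and 8.59 degrees, less where a joint would pass 70% of its speed; a pose out of reach is approached as far as the arm can. A call with a number of a shift or a turn outside -1 to 1 is refused whole. A call with a gripper value outside its range is refused whole. The fingers move at their own pace and stop on an object; "force" is the grip in N (left out, the last holds). Time passes only in rows, so rows that repeat a pose let the fingers close. It gives the time, the measured TCP pose, the force, the opening and the grip force at its end, in the units of the state.
- robot.state(): the state, without advancing time (a new reading comes with each control period).
- eyes.read_camera(name): name is "scene" or "top"; returns a dict with "img" (384x512x3 uint8, blue, green, red), "K" (3x3 intrinsics, pixels), "camera_from_world" (4x4, takes a point from world to camera coordinates). Camera axes: x right, y down, z forward; pixel columns grow to the right and rows downward; lengths in m; the calibration is good to about 2 mm. A picture is of the moment at which its call begins. There is no depth.
- hand_in(): hands the job in; it is judged then, once.
Trained networks look in a picture, given as the dict that the camera call returned (one of the last four; its "shot" number tells which), for a name from the list of things; names that differ only in an ending like _2 or _b are one class to them, and where a whole thing is asked for, a point or a joint stands for the part that bears it (a point fixed in the world has none). Each returns a list of dicts, best first, with "conf" (0 to 1); they miss things now and then, are a little off and sometimes report something else, mostly with a low value. They report only what shows in the picture. A call takes as long as a camera call. They do not tell look-alikes from the thing itself.
- eyes.silhouettes(name, picture): "mask" (384x512 bool, what is visible of it) and "bbox" ([left, top, right, bottom] in pixels, round what is visible of it).
- eyes.place_of(name, picture): "centre" ([column, row] in pixels: a listed point, or the origin of a listed thing).
The state is a dict: "t": time; "joint_pos": joint angles; "joint_vel": joint speeds; "effort": joint torques, N m; "position": TCP position; "tcp_rot": TCP orientation; "wrist_force": force on the tool from outside, world axes, zero at the start; "wrist_torque": the same for the moment, N m; "gripper_width": finger opening in m; "grip_force": force on a finger pad.
Only numpy, scipy, OpenCV 4.12 (cv2) and the standard library are available. Lean on these libraries where they do the work, as an engineer would, in place of code of your own. Each camera call takes 0.05 s, during which the arm holds its last target. There are 200 camera calls.

## Task

Show the apprentice which piece is to be glued where: with the fingertips, point first at the broken-off L-shaped corner ornament in the tray, then at the corner of the gilt frame that has lost its ornament, each time from straight above and a couple of centimetres off, keeping there for a good two seconds without touching. Touch and move nothing, and carry the hand well above things on the way, so that no other ornament and no sound corner is pointed at by mistake. Finish still pointing at the bare corner.

Things in the scene. Friction and masses are not known exactly. Their poses are not given: they have to be found in the camera images.
- frame: Empty gilt frame lying loose, face up: 215 x 165 mm outside, stepped moulding 35 mm wide, 22 mm high (12 mm inside). Three corners carry a raised gilt ornament (an L with a scallop shell, 7 mm beyond the outer edges, up to 33 mm above the bench); the fourth, at +x +y, is bare moulding. Origin on the bench under its centre, x along the long side, z up.
- bare_corner (a point): The spot to point at on the frame: top of the bare moulding at the corner without ornament, on the mitre, 14 mm in from both outer edges, 22 mm above the bench. z up.
- good_corner_a (a point): Top of the ornament on the sound corner at -x +y of the frame, 33 mm above the bench, z up. Not to be pointed at.
- good_corner_b (a point): Top of the ornament on the sound corner at -x -y of the frame, 33 mm above the bench, z up. Not to be pointed at.
- good_corner_c (a point): Top of the ornament on the sound corner at +x -y of the frame, 33 mm above the bench, z up. Not to be pointed at.
- tray: Loose shallow grey plastic sorting tray, 115 x 305 mm, 22 mm high, walls and floor 5 mm, two cross walls making three bays of about 95 x 105 mm in a row along its y. A different gilt ornament lies in each bay, 5 mm above the bench. Origin under its centre on the bench.
- corner_ornament: The loose piece to point at: gilt L-shaped corner ornament like those on the frame, 62 x 62 x 16 mm, two leafy arms 22 mm wide and a scallop shell at the bend. 40 g. Origin at the centre of its 62 mm square, on its underside; shell towards +x +y, arms along -x and -y. Lies flat in any of the three bays, turned any way.
- ornament_mid (a point): The spot to point at on the loose corner ornament: top of its shell, 16 mm above its underside (21 mm above the bench), 15 mm from the origin towards the bend. z up.
- rosette: Bystander: round gilt rosette, 56 mm across, 16 mm high, lying in another bay of the tray. 40 g. Origin at the centre of its underside.
- straight_spray: Bystander: straight gilt leaf spray, 78 x 24 mm, 16 mm high, lying in another bay of the tray. 40 g. Origin at the centre of its underside, x along it.
- glue_bottle: Bystander: white glue bottle with an orange nozzle standing on the bench beyond the work, 56 mm across, 148 mm high. Origin at the centre of its underside.
- tack_hammer: Bystander: hammer lying on the bench at the left end, about 240 mm long. Origin at its middle on the bench, x along the handle to the head.
Things that resemble listed ones, but are neither listed nor needed, are in the scene too. What is shaped like the corner_ornament but black, blue or red is not meant.

How it is judged:
By the outcome, as a careful person would: the job done as asked, in the order asked, and still so for the second after the job is handed in, with the robot touching nothing.
It also fails if it takes over 51 s, if anything falls off the work surface, if the arm or the gripper's body presses on something with over 40 N, if the wrist force passes 120 N, or if a joint passes its speed limit or range.

## Working session

There is one attempt and no reset: what is moved stays moved. The work goes in short steps, Python scripts to look and compute and a tool call to move; the robot and the scene stay as the last step left them, time stands still between calls to the robot, and variables do not carry over. Pictures are saved under pics/ and viewed, at most 10 in all, crops included, and the job is handed in when it is done.

Besides the shell and the picture viewer there is one more tool, called after "Call:" in YAML: its name, and indented under it one key for each argument. carry_out: Moves the arm, as the interface text tells. Shift numbers are shares of 500 mm and turn numbers shares of 0.5 rad, none past 1 either way. Its arguments: {"type":"object","properties":{"targets":{"type":"array","items":{"type":"array","items":{"type":"number"}}},"force":{"type":"number"}},"required":["targets"]}

```bash
mkdir -p pics; cat > h.py <<'E'
import numpy as np, cv2
from cell import robot, eyes, hand_in
def ray(p,uv,z):
    K=p["K"];T=np.array(p["camera_from_world"]);R=T[:3,:3];c=-R.T@T[:3,3]
    d=R.T@np.linalg.inv(K)@np.array([uv[0],uv[1],1.]);return c+d*(z-c[2])/d[2]
Z=dict(bare_corner=.022,good_corner_a=.033,ornament_mid=.021,corner_ornament=.005,frame=0,rosette=.005,straight_spray=.005,tray=0,glue_bottle=0)
E
python3 - <<'E'
from h import *
for n in("top","scene"):
    p=eyes.read_camera(n);cv2.imwrite(f"pics/{n}0.png",p["img"])
    for k,z in Z.items():
        for r in eyes.place_of(k,p)[:4]:
            print(n,k,round(r["conf"],2),np.round(r["centre"]),np.round(ray(p,r["centre"],z)[:2],3))
s=robot.state();print(s["t"],s["position"],s["tcp_rot"],s["gripper_width"])
E
```

```text
top bare_corner 0.66 [153. 213.] [0.54 0.33]
top good_corner_a 0.78 [194. 260.] [0.407 0.208]
top good_corner_a 0.57 [189. 176.] [0.644 0.228]
top good_corner_a 0.55 [229. 228.] [0.497 0.114]
top ornament_mid 0.79 [380. 261.] [ 0.401 -0.314]
top ornament_mid 0.69 [371. 162.] [ 0.686 -0.3  ]
top ornament_mid 0.64 [419. 212.] [ 0.539 -0.433]
top ornament_mid 0.6 [377. 211.] [ 0.542 -0.312]
top corner_ornament 0.86 [369. 206.] [ 0.56  -0.294]
top corner_ornament 0.68 [413. 208.] [ 0.552 -0.423]
top corner_ornament 0.62 [371. 167.] [ 0.676 -0.304]
top corner_ornament 0.57 [380. 262.] [ 0.399 -0.318]
top frame 0.8 [196. 218.] [0.525 0.211]
top rosette 0.75 [298. 208.] [ 0.555 -0.086]
top straight_spray 0.78 [332. 205.] [ 0.563 -0.187]
top tray 0.69 [336. 210.] [ 0.547 -0.198]
top glue_bottle 0.72 [251. 136.] [0.772 0.049]
scene bare_corner 0.65 [291. 161.] [0.539 0.328]
scene good_corner_a 0.92 [247. 183.] [0.504 0.098]
scene good_corner_a 0.6 [245. 162.] [0.412 0.195]
scene ornament_mid 0.79 [208. 273.] [ 0.687 -0.3  ]
scene ornament_mid 0.78 [140. 273.] [ 0.527 -0.432]
scene ornament_mi
[... 300 characters left out ...]
.284]
scene frame 0.63 [269. 176.] [0.516 0.219]
scene rosette 0.73 [222. 218.] [ 0.539 -0.081]
scene rosette 0.47 [176. 250.] [ 0.526 -0.286]
scene rosette 0.25 [270. 176.] [0.523 0.215]
scene straight_spray 0.51 [200. 238.] [ 0.549 -0.198]
scene straight_spray 0.48 [199. 236.] [ 0.542 -0.195]
scene straight_spray 0.46 [246. 160.] [0.382 0.239]
scene tray 0.73 [201. 239.] [ 0.552 -0.195]
scene tray 0.39 [180. 252.] [ 0.54  -0.283]
scene glue_bottle 0.95 [297. 230.] [0.775 0.042]
1.0 [ 0.20773289 -0.58947186  0.2533319 ] [[ 9.43159299e-01  3.32340995e-01  5.92587375e-06]
 [ 3.32340995e-01 -9.43159299e-01 -2.15136987e-05]
 [-1.56084110e-06  2.22602558e-05 -1.00000000e+00]] 0.08554714440092849
```

View pics/top0.png

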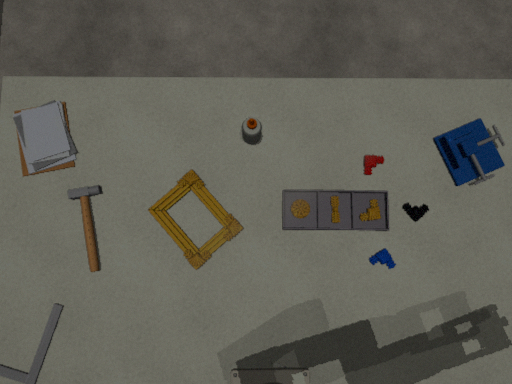

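View pics/scene0.png

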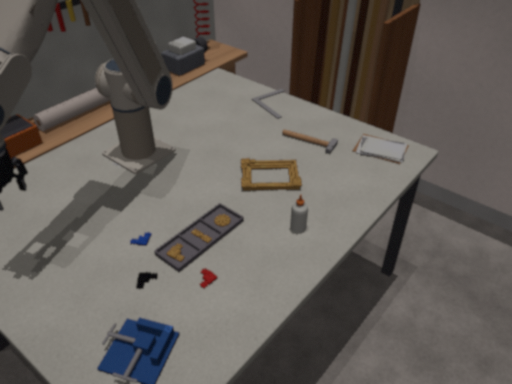

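View crop.

The top picture shows the gilt L in the right-hand bay at about (371,211), with black, blue and red look-alikes around the tray. The frame's left corner at (153,211) looks bare. I'll zoom in on both.

```bash
python3 - <<'E'
from h import *
i=cv2.imread("pics/top0.png")
a=cv2.resize(i[165:275,140:250],(400,400),interpolation=cv2.INTER_CUBIC)
b=cv2.resize(i[186:236,345:395],(400,400),interpolation=cv2.INTER_CUBIC)
cv2.imwrite("pics/crop.png",np.hstack([a,b]))
E
```

```text
(no output)
```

View pics/crop.png

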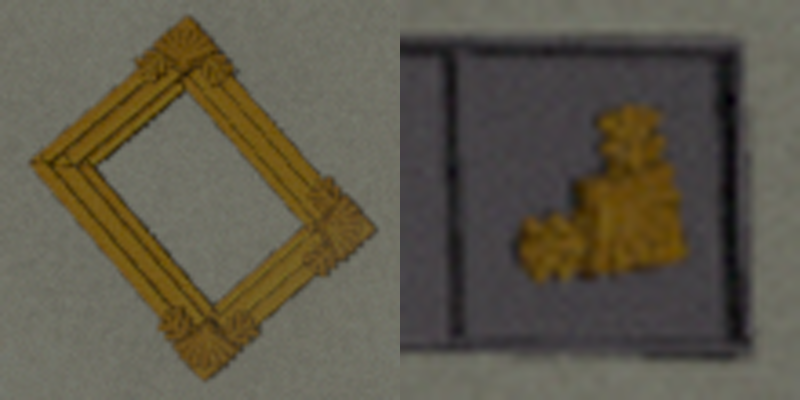

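```bash
python3 - <<'E'
from h import *
p=eyes.read_camera("top")
print(robot.nose_length)
print("orn",ray(p,(373.7,213.7),.021),"bare",ray(p,(155.4,209.5),.022), "tip",ray(p,(148.8,209.2),.022))
q=eyes.read_camera("scene");i=q["img"]
def proj(P): 
    c=q["camera_from_world"]@np.r_[P,1];u=q["K"]@c[:3];return u[:2]/u[2]
cr=[(235,150,70,50),(155,230,60,43)];out=[]
O=ray(p,(373.7,213.7),.021);B=ray(p,(155.4,209.5),.022)
for (x,y,w,h),P in zip(cr,(B,O)):
    f=400/w;a=cv2.resize(i[y:y+h,x:x+w],(400,290),interpolation=cv2.INTER_CUBIC)
    u=(proj(P)-[x,y]+.5)*f;cv2.circle(a,tuple(int(v) for v in u),4,(255,0,0),1);out.append(a)
cv2.imwrite("pics/crop2.png",np.hstack(out))
for n in("frame","corner_ornament"):
    for r in eyes.silhouettes(n,p)[:4]:
        m=cv2.minAreaRect(np.argwhere(r["mask"])[:,::-1].astype(np.float32))
        print(n,r["conf"],r["bbox"],np.round(cv2.boxPoints(m),1).tolist())
E
```

```text
0.022
orn [ 0.53523327 -0.30199078  0.021     ] bare [0.54862216 0.32283048 0.022     ] tip [0.54951705 0.34150762 0.022     ]
frame 0.73 [146.8, 170.2, 239.4, 269.4] [[142.5, 209.8000030517578], [191.3000030517578, 167.1999969482422], [244.3000030517578, 228.0], [195.5, 270.6000061035156]]
corner_ornament 0.71 [368.5, 249.4, 392.3, 269.3] [[367.79998779296875, 257.8999938964844], [385.8999938964844, 247.10000610351562], [395.79998779296875, 263.70001220703125], [377.70001220703125, 274.6000061035156]]
corner_ornament 0.62 [401.8, 205.0, 425.7, 220.5] [[401.0, 207.0], [414.5, 193.5], [429.0, 208.0], [415.5, 221.5]]
corner_ornament 0.54 [367.2, 156.7, 386.4, 173.9] [[364.0, 155.0], [383.0, 155.0], [383.0, 174.0], [364.0, 174.0]]
corner_ornament 0.5 [359.7, 199.4, 382.8, 220.6] [[357.8999938964844, 200.5], [378.1000061035156, 198.1999969482422], [380.3999938964844, 218.3000030517578], [360.20001220703125, 220.5]]
```

View pics/crop2.png

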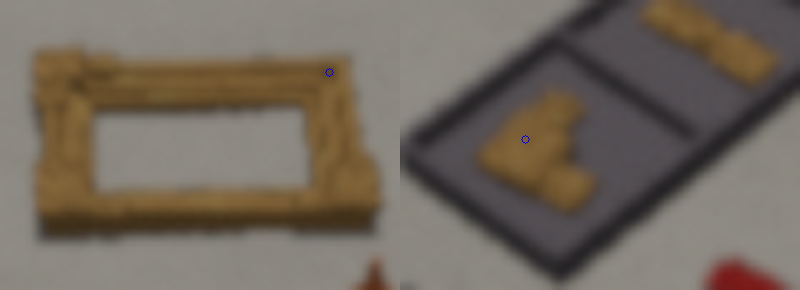

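Call:
carry_out:
  targets:
    - [0.654,0.574,0,0,0,0,1]
    - [0.654,0.574,0,0,0,0,1]
    - [0.654,0.574,0,0,0,0,1]
    - [0.654,0.574,0,0,0,0,1]
    - [0.654,0.574,0,0,0,0,1]
    - [0.654,0.574,0,0,0,0,1]
    - [0.654,0.574,0,0,0,0,1]
    - [0.654,0.574,0,0,0,0,1]
    - [0.654,0.574,0,0,0,0,1]
    - [0.654,0.574,0,0,0,0,1]
    - [0.654,0.574,0,0,0,0,1]
    - [0.654,0.574,0,0,0,0,1]

```text
t: 2.4
position: [0.534, -0.303, 0.2532]
tcp_rot: [[0.943, 0.332, -0.0], [0.332, -0.943, -0.0], [-0.0, -0.0, -1.0]]
wrist_force: [0.5, 0.0, -0.2]
gripper_width: -0.0003
grip_force: 0.0
```

Call:
carry_out:
  targets:
    - [0.002,0.002,-0.08,0,0,0,1]
    - [0.002,0.002,-0.16,0,0,0,1]
    - [0.002,0.002,-0.24,0,0,0,1]
    - [0.002,0.002,-0.3,0,0,0,1]
    - [0.002,0.002,-0.34,0,0,0,1]
    - [0.002,0.002,-0.36,0,0,0,1]
    - [0.002,0.002,-0.372,0,0,0,1]
    - [0.002,0.002,-0.372,0,0,0,1]
    - [0.002,0.002,-0.372,0,0,0,1]
    - [0.002,0.002,-0.372,0,0,0,1]

```text
t: 3.4
position: [0.5364, -0.3019, 0.0686]
tcp_rot: [[0.943, 0.332, 0.002], [0.332, -0.943, -0.001], [0.001, 0.002, -1.0]]
wrist_force: [-0.0, -0.3, -0.3]
gripper_width: 0.0002
grip_force: 0.0
```

```bash
python3 - <<'E'
from h import *
q=eyes.read_camera("scene");i=q["img"]
def proj(P): 
    c=q["camera_from_world"]@np.r_[P,1];u=q["K"]@c[:3];return u[:2]/u[2]
x,y,w,h=145,190,80,80;a=cv2.resize(i[y:y+h,x:x+w],(600,600),interpolation=cv2.INTER_CUBIC)
s=robot.state();P=s["position"]
for d,c in((.022,(255,0,0)),(.045,(0,255,0))):
    u=(proj(P-[0,0,d])-[x,y]+.5)*7.5;cv2.circle(a,tuple(int(v) for v in u),5,c,1)
cv2.imwrite("pics/h1.png",a);print(s["t"],P)
E
```

```text
3.45 [ 0.53635527 -0.30181689  0.06846982]
```

View pics/h1.png

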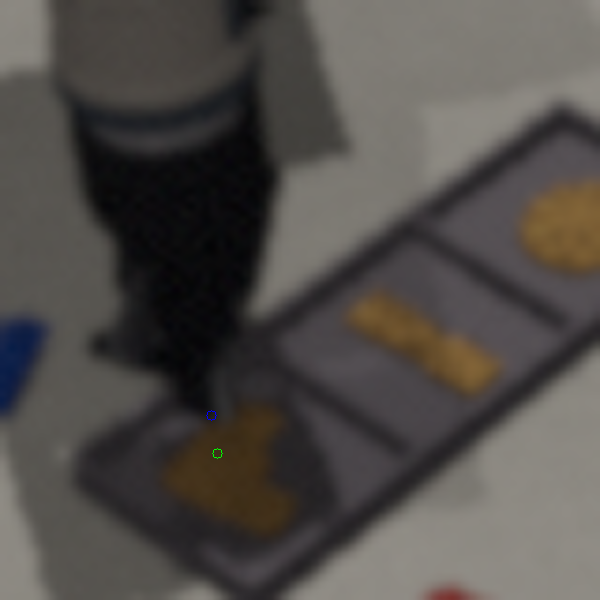

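The picture shows the shut fingertips at (205,410), matching the predicted tip. The shell is directly below at (217,453). I'll lower about 3 mm and hold.

Call:
carry_out:
  targets:
    - [0,0,-0.006,0,0,0,1]
    - [0,0,-0.006,0,0,0,1]
    - [0,0,-0.006,0,0,0,1]
    - [0,0,-0.006,0,0,0,1]
    - [0,0,-0.006,0,0,0,1]
    - [0,0,-0.006,0,0,0,1]
    - [0,0,-0.006,0,0,0,1]
    - [0,0,-0.006,0,0,0,1]
    - [0,0,-0.006,0,0,0,1]
    - [0,0,-0.006,0,0,0,1]
    - [0,0,-0.006,0,0,0,1]
    - [0,0,-0.006,0,0,0,1]

```text
t: 4.65
position: [0.5358, -0.3015, 0.0643]
tcp_rot: [[0.943, 0.332, 0.0], [0.332, -0.943, -0.0], [0.0, 0.0, -1.0]]
wrist_force: [0.8, -0.7, -0.3]
gripper_width: -0.0001
grip_force: 0.0
```

Call:
carry_out:
  targets:
    - [0,0,0,0,0,0,1]
    - [0,0,0,0,0,0,1]
    - [0,0,0,0,0,0,1]
    - [0,0,0,0,0,0,1]
    - [0,0,0,0,0,0,1]
    - [0,0,0,0,0,0,1]
    - [0,0,0,0,0,0,1]
    - [0,0,0,0,0,0,1]
    - [0,0,0,0,0,0,1]
    - [0,0,0,0,0,0,1]
    - [0,0,0,0,0,0,1]
    - [0,0,0,0,0,0,1]

```text
t: 5.85
position: [0.5357, -0.3015, 0.0643]
tcp_rot: [[0.943, 0.332, -0.0], [0.332, -0.943, 0.0], [-0.0, -0.0, -1.0]]
wrist_force: [0.4, 0.7, 0.6]
gripper_width: 0.0002
grip_force: 0.0
```

Call:
carry_out:
  targets:
    - [0,0,0,0,0,0,1]
    - [0,0,0,0,0,0,1]
    - [0,0,0,0,0,0,1]
    - [0,0,0,0,0,0,1]
    - [0,0,0,0,0,0,1]
    - [0,0,0,0,0,0,1]
    - [0,0,0,0,0,0,1]
    - [0,0,0,0,0,0,1]

```text
t: 6.65
position: [0.5357, -0.3015, 0.0643]
tcp_rot: [[0.943, 0.332, -0.0], [0.332, -0.943, -0.0], [-0.0, -0.0, -1.0]]
wrist_force: [-0.6, -0.9, -0.4]
gripper_width: 0.0
grip_force: 0.0
```

Call:
carry_out:
  targets:
    - [0,0,0.08,0,0,0,1]
    - [0,0,0.18,0,0,0,1]
    - [0,0,0.28,0,0,0,1]
    - [0,0,0.36,0,0,0,1]
    - [0,0,0.38,0,0,0,1]
    - [0,0,0.38,0,0,0,1]
    - [0,0,0.38,0,0,0,1]

```text
t: 7.35
position: [0.535, -0.301, 0.253]
tcp_rot: [[0.943, 0.332, -0.002], [0.332, -0.943, 0.001], [-0.001, -0.002, -1.0]]
wrist_force: [-0.1, 0.3, -0.1]
gripper_width: -0.0004
grip_force: 0.0
```

Call:
carry_out:
  targets:
    - [0.014,1,0,0,0,0,1]
    - [0.014,1,0,0,0,0,1]
    - [0.014,1,0,0,0,0,1]
    - [0.014,1,0,0,0,0,1]
    - [0.014,1,0,0,0,0,1]
    - [0.014,1,0,0,0,0,1]
    - [0.014,1,0,0,0,0,1]
    - [0.014,1,0,0,0,0,1]
    - [0.014,1,0,0,0,0,1]
    - [0.014,1,0,0,0,0,1]
    - [0.014,1,0,0,0,0,1]
    - [0.014,1,0,0,0,0,1]

```text
t: 8.55
position: [0.5414, 0.1993, 0.2518]
tcp_rot: [[0.942, 0.335, -0.004], [0.335, -0.942, -0.002], [-0.004, 0.0, -1.0]]
wrist_force: [0.2, -0.2, -0.0]
gripper_width: 0.0005
grip_force: 0.0
```

Call:
carry_out:
  targets:
    - [0.012,0.1,0,0,0,0,1]
    - [0.012,0.2,0,0,0,0,1]
    - [0.012,0.248,0,0,0,0,1]
    - [0.012,0.248,0,0,0,0,1]
    - [0.012,0.248,0,0,0,0,1]
    - [0.012,0.248,0,0,0,0,1]
    - [0.012,0.248,0,0,0,0,1]

```text
t: 9.25
position: [0.5489, 0.3208, 0.2541]
tcp_rot: [[0.944, 0.331, -0.001], [0.331, -0.944, -0.001], [-0.001, 0.0, -1.0]]
wrist_force: [0.1, 0.3, 0.6]
gripper_width: -0.0
grip_force: 0.0
```

Call:
carry_out:
  targets:
    - [0,0.002,-0.08,0,0,0,1]
    - [0,0.002,-0.16,0,0,0,1]
    - [0,0.002,-0.24,0,0,0,1]
    - [0,0.002,-0.3,0,0,0,1]
    - [0,0.002,-0.34,0,0,0,1]
    - [0,0.002,-0.36,0,0,0,1]
    - [0,0.002,-0.374,0,0,0,1]
    - [0,0.002,-0.374,0,0,0,1]
    - [0,0.002,-0.374,0,0,0,1]
    - [0,0.002,-0.374,0,0,0,1]
    - [0,0.002,-0.374,0,0,0,1]
    - [0,0.002,-0.374,0,0,0,1]

```text
t: 10.45
position: [0.549, 0.3238, 0.068]
tcp_rot: [[0.943, 0.332, 0.001], [0.332, -0.943, 0.001], [0.001, -0.0, -1.0]]
wrist_force: [-0.1, -0.4, 0.8]
gripper_width: 0.0002
grip_force: 0.0
```

```bash
python3 - <<'E'
from h import *
q=eyes.read_camera("scene");i=q["img"]
def proj(P): 
    c=q["camera_from_world"]@np.r_[P,1];u=q["K"]@c[:3];return u[:2]/u[2]
x,y,w,h=230,120,80,80;a=cv2.resize(i[y:y+h,x:x+w],(600,600),interpolation=cv2.INTER_CUBIC)
s=robot.state();P=s["position"]
for d,c in((.022,(255,0,0)),(P[2]-.022,(0,255,0))):
    u=(proj(P-[0,0,d])-[x,y]+.5)*7.5;cv2.circle(a,tuple(int(v) for v in u),5,c,1)
cv2.imwrite("pics/h2.png",a);print(s["t"],P)
E
```

```text
10.5 [0.54891918 0.32371928 0.06780724]
```

View pics/h2.png

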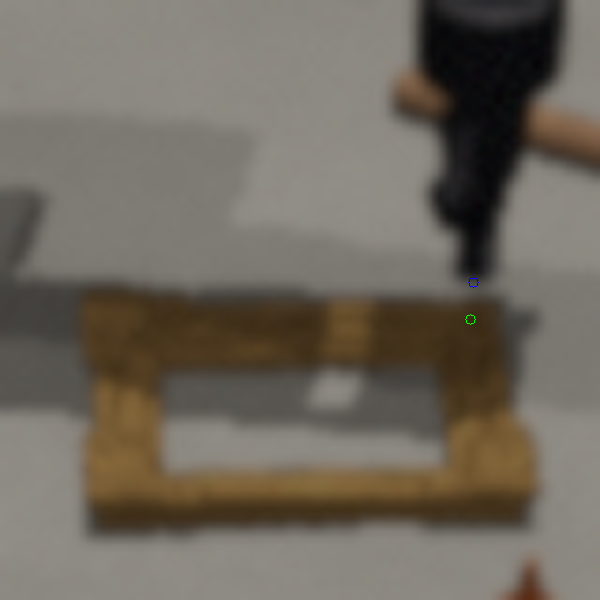

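The fingertips at (473,278) stand above the bare corner at (470,320), with a gap of about 24 mm. I'll lower slightly and hold.

Call:
carry_out:
  targets:
    - [0,0,-0.005,0,0,0,1]
    - [0,0,-0.005,0,0,0,1]
    - [0,0,-0.005,0,0,0,1]
    - [0,0,-0.005,0,0,0,1]
    - [0,0,-0.005,0,0,0,1]
    - [0,0,-0.005,0,0,0,1]
    - [0,0,-0.005,0,0,0,1]
    - [0,0,-0.005,0,0,0,1]
    - [0,0,-0.005,0,0,0,1]
    - [0,0,-0.005,0,0,0,1]
    - [0,0,-0.005,0,0,0,1]
    - [0,0,-0.005,0,0,0,1]

```text
t: 11.7
position: [0.5487, 0.3236, 0.0648]
tcp_rot: [[0.943, 0.332, 0.0], [0.332, -0.943, 0.0], [0.0, -0.0, -1.0]]
wrist_force: [0.4, -0.4, -0.5]
gripper_width: -0.0001
grip_force: 0.0
```

Call:
carry_out:
  targets:
    - [0,0,0,0,0,0,1]
    - [0,0,0,0,0,0,1]
    - [0,0,0,0,0,0,1]
    - [0,0,0,0,0,0,1]
    - [0,0,0,0,0,0,1]
    - [0,0,0,0,0,0,1]
    - [0,0,0,0,0,0,1]
    - [0,0,0,0,0,0,1]
    - [0,0,0,0,0,0,1]
    - [0,0,0,0,0,0,1]
    - [0,0,0,0,0,0,1]
    - [0,0,0,0,0,0,1]

```text
t: 12.9
position: [0.5487, 0.3235, 0.0648]
tcp_rot: [[0.943, 0.332, -0.0], [0.332, -0.943, -0.0], [-0.0, -0.0, -1.0]]
wrist_force: [-0.6, 0.8, -0.3]
gripper_width: 0.0
grip_force: 0.0
```

Call:
carry_out:
  targets:
    - [0,0,0,0,0,0,1]
    - [0,0,0,0,0,0,1]
    - [0,0,0,0,0,0,1]
    - [0,0,0,0,0,0,1]
    - [0,0,0,0,0,0,1]
    - [0,0,0,0,0,0,1]
    - [0,0,0,0,0,0,1]
    - [0,0,0,0,0,0,1]

```text
t: 13.7
position: [0.5487, 0.3235, 0.0648]
tcp_rot: [[0.943, 0.332, 0.0], [0.332, -0.943, 0.0], [0.0, 0.0, -1.0]]
wrist_force: [0.2, 0.5, 0.7]
gripper_width: 0.0001
grip_force: 0.0
```

```bash
python3 -c "
from cell import *
s=robot.state();print(s['t'],s['position']);print(hand_in())"
```

```text
13.7 [0.54874329 0.32354125 0.06481817]
the job is handed in; nothing more can be done
None
```

The arm pointed at the loose gilt corner ornament, then at the bare frame corner, each from about 2 cm above for about 3 s without touching anything; I handed in at 13.7 s, still pointing at the bare corner (no verdict was returned).

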